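# Twist the sample cup home in the chuck and stand the light shield on it

## Robot

A 6-joint arm with a two-finger parallel gripper is mounted at the origin on the work surface. World frame = base frame: x ahead of the robot, y to its left, z up, the work surface at z = 0. Lengths are in m, angles in rad, forces in N, time in s.
With the tool pointing down it reaches from about 0.35 to 0.775 m from the base axis. Payload 7.3 kg.
Tool frame: the origin (TCP) lies on the centre line of the jaws, within the pads' length; the fingertips stand tip_reach ahead of it and the grasp point (between the pads) lies 6 mm ahead of it (tip_reach is the distance from the TCP to the fingertips, in m); x points along the fingers, y is the direction in which the jaws open and shut, and the axes are right-handed (so a half turn about x gives the same grasp; the last joint's range is limited). The gripper opens to 92 mm and grips with 3 to 60 N. Pads are 19 mm wide; open, the fingers measure 130 mm over their backs; the gripper's body (75 mm by 190 mm) begins 47 mm behind the grasp point.
Start: joints at [0.973, 0.342, 1.524, -0, 1.275, -0.146], TCP at [0.229, 0.472, 0.252] pointing down, gripper open.
Joint ranges: [-2.53, 2.53], [-0.77, 2.02], [0.04, 2.7], [-1, 4.14], [0.28, 2.66], [-3.11, 3.11]. Speed limits (rad/s): [2.57, 2.57, 3.14, 3.14, 3.14, 3.14].

## Interface

Orientations are given as [roll, pitch, yaw] about the fixed x, y, z axes, in that order (R = Rz(yaw) Ry(pitch) Rx(roll)).
In Python, from cell import observe, read_camera, get_calibration, hand_in, tip_reach gives the robot as it stands. The module is installed in compiled form; this text tells all that it offers.
- The arm moves only by the shell command python3 -m crank 'ROWS' [FORCE]. ROWS is JSON, a list of rows, each an object of numbers: "fingers": the opening, from -1 (shut) to 1 (fully open); "tx", "ty", "tz": the shift along the tool's x, y, z in units of 40 mm (1.0 is 40 mm); "roll": the turn about the tool's x in units of 10 degrees (1.0 is 10 degrees). In form: [{"fingers": .., "tx": .., "ty": .., "tz": .., "roll": ..}, ...]. A call has exactly 8 rows; each row is the pose to reach, as a shift and turn from the pose commanded when the call began, along the tool's axes at that moment; what a row does not reach only later rows make up. A row lasts 1/8 s, in which the tool goes at most 62.5 mm and 10.7 degrees, less where a joint would pass 70% of its speed; a pose out of reach is approached as far as the arm can. A call with a gripper value outside its range is refused whole. The fingers move at their own pace and stop on an object; FORCE is the grip in N (left out, the last holds). Time passes only in rows, so rows that repeat a pose let the fingers close, or fill a call up. It gives the time, the measured TCP pose, the force and the opening at its end, in the units of the state.
- observe(): the state, without advancing time (a new reading comes with each control period).
- read_camera(name): name is "side" or "top"; returns (picture, depth): 400x640x3 uint8, red, green, blue; 400x640 float32, m along the optical axis (not along the pixel's ray), 0 where there is no reading.
- get_calibration(name): a dict with "vertical_fov" (degrees; the focal length in pixels is half the picture's height over the tangent of half this angle, whatever the lens; pixels are square), "cx", "cy" (the principal point, pixels), "pose" (4x4, takes a point from camera to world coordinates). Camera axes: x right, y down, z forward; pixel columns grow to the right and rows downward; lengths in m; the calibration is good to about 2 mm. A picture is of the moment at which its call begins. get_calibration takes no time and is no camera call.
- hand_in(): hands the job in, once; it reports no verdict.
The state is a dict: "time": time; "qpos": joint angles; "qvel": joint speeds; "joint_efforts": joint torques, N m; "tool_pos": TCP position; "tool_rot": TCP orientation; "contact_force": force on the tool from outside, world axes, zero at the start; "torque": the same for the moment, N m; "opening": finger opening in m.
Only numpy, scipy, OpenCV 4.12 (cv2) and the standard library are available. Lean on these libraries where they do the work, as an engineer would, in place of code of your own. Each camera call takes 0.05 s, during which the arm holds its last target. There are 200 camera calls.

## Task

The aluminium sample cup has only been started in the probe-station chuck, whose springs hold it tight: twist it down under a light push until its flange sits fully home on the chuck with its red index line meeting the chuck's white line. The stage stands on soft feet and must never be pushed down by more than 2.5 mm (about 2.5 kg of push), so let the twist beat the friction instead of forcing the cup straight down. Then stand the black light-shield funnel, narrow end down, centred on the cup's rim, let go only once it stands so that it stays upright and still, and leave the probe positioner, the spare objective and the chip tray where they are.

Things in the scene. Friction and masses are not known exactly. Their poses are not given: they have to be found in the camera images.
- cup: Aluminium sample cup, 140 g, started in the chuck. Origin on its axis at the underside of its 54 mm flange (5 mm thick), z up. Spigot below: 32 mm across, 36 mm long. Above: 36 mm cup wall, flat open rim (28 mm inside) 37 mm above the origin. Grip it from above by two flat faces 40 mm apart facing its +y and -y, 22 mm wide, from flange to rim. Red index line up its wall and across its flange, on its +x.
- cup_index (a point): Outer end of the cup's index line: on its +x, 27 mm from the axis, at the flange's underside. It starts 1.9 to 3.14 rad, either way, from the chuck's line. The cup may be turned either way or to and fro, without end, at any depth, and stays where it is left.
- cup_rim (a point): Centre of the cup's rim, 37 mm above the cup's origin, which starts 12 to 16 mm above the chuck's face.
- chuck_face (a point): Centre of the flat top of the black round chuck, 90 mm across, 112 mm above the bench; axes of the stage, z up. Rigid stop: the cup is home when its origin is here. Springs in the bore grip the spigot: 55 to 76 N friction against the sliding direction. Straight down it slides only at over 28 N, too much for the stage; turning 1 rad per 5 mm of descent, a third of it acts along the axis. Turning takes up to 1.2 N m.
- chuck_index (a point): Inner end of the chuck's white index line, on the stage's +x, 27 mm from the chuck's axis, on its top face. It meets the cup's line when the cup is turned right.
- stage (a joint): How far (m) the stage is pushed down on its four soft feet: 0 at rest, plus is down, 0.0025 allowed, about 10 N per mm; it springs back and sinks only straight down. The stage is black, 150 mm square and otherwise fixed to the bench, the chuck on its centre; two micrometer heads low on its +x and -y sides reach 124 mm from the chuck's axis.
- shield: Black light-shield funnel, open at both ends, 120 g, top-heavy, standing on the bench narrow end down. Origin at the centre of its flat foot, z up. Foot ring 34 mm outside, 28 mm inside; straight round band 56 mm across from 64 to 90 mm above the foot, to be taken by from above.
- shield_top (a point): Centre of the funnel's wide mouth, 90 mm above its foot.
- positioner: Probe positioner, to be left alone: steel foot 75 x 50 mm, blocks up to 76 mm high, probe arm reaching 73 mm along its +x. Origin at the centre of its underside.
- objective: Spare microscope objective standing on the bench, to be left alone: 34 mm across, 48 mm high, origin under its centre.
- chiptray: Black chip tray, to be left alone: 76 x 76 x 14 mm, origin under its centre.
Not all that is in view belongs to the job. Several things have the shape of the shield; the one meant has the colours described above.

How it is judged:
By the outcome, as a careful person would: the job done as asked, in the order asked, and still so for the second after the job is handed in, with the robot touching nothing.
It also fails if it takes over 72 s, if anything falls off the work surface, if the arm or the gripper's body presses on something with over 40 N, if the wrist force passes 120 N, or if a joint passes its speed limit or range.

## Working session

There is one attempt and no reset: what is moved stays moved. The work goes in short steps, Python scripts to look and compute and a shell command to move; the robot and the scene stay as the last step left them, time stands still between calls to the robot, and variables do not carry over. Pictures are saved under pics/ and viewed, about 8 in all and at most 12, crops included, and the job is handed in when it is done.

```bash
mkdir -p pics; cat > h.py <<'E'
from cell import *
import numpy as np, cv2
def cam(n):
    p,d=read_camera(n); c=get_calibration(n)
    f=200/np.tan(np.radians(c["vertical_fov"])/2); return p,d,c,f
def save(p,name,scale=1):
    cv2.imwrite("pics/"+name,cv2.resize(p[:,:,::-1],None,fx=scale,fy=scale,interpolation=cv2.INTER_CUBIC))
def ray(c,f,u,v,z):
    P=np.array(c["pose"]); d=P[:3,:3]@[(u-c["cx"])/f,(v-c["cy"])/f,1]; o=P[:3,3]
    return o+d*(z-o[2])/d[2]
def cloud(d,c,f):
    v,u=np.mgrid[:400,:640]; X=np.stack([(u-c["cx"])/f*d,(v-c["cy"])/f*d,d],-1)
    P=np.array(c["pose"]); W=X@P[:3,:3].T+P[:3,3]; W[d<=0]=np.nan; return W
E
python3 - <<'E'
from h import *
for n in ("top","side"):
    p,d,c,f=cam(n); save(p,n+"0.png",1.25); np.savez(n+"0.npz",p=p,d=d); print(n,f,c["cx"],c["cy"],np.round(c["pose"],3).tolist(),(d>0).mean())
print(observe(),tip_reach)
E
```

```text
top 361.1442261733532 320.370178558013 194.42401723567977 [[-0.006, -0.999, 0.053, 0.534], [-0.999, 0.005, -0.032, -0.014], [0.032, -0.053, -0.998, 1.053], [0.0, 0.0, 0.0, 1.0]] 0.99594140625
side 384.38038805784015 321.236913652166 201.10067341888836 [[0.966, -0.164, 0.2, 0.439], [-0.258, -0.652, 0.713, -0.612], [0.014, -0.74, -0.672, 0.664], [0.0, 0.0, 0.0, 1.0]] 0.99607421875
{'time': 0.1, 'qpos': array([ 9.73015514e-01,  3.42634093e-01,  1.52493392e+00, -1.57743793e-05,
        1.27539737e+00, -1.45972792e-01]), 'qvel': array([ 0.00127082, -0.00265266, -0.00124159, -0.00040669, -0.00062339,
        0.00067892]), 'joint_efforts': array([ 1.40218217e-03, -4.32005024e+01, -2.44695890e+01,  7.19139981e-02,
        5.26250002e-02, -3.82908433e-05]), 'tool_pos': array([0.22899171, 0.47205504, 0.25111994]), 'tool_rot': array([-1.70578061,  1.56942352, -2.15758403]), 'contact_force': array([-0.46850042, -0.24925121, -0.67427284]), 'torque': array([0.02773371, 0.02089275, 0.01984505]), 'opening': 0.09147178568912463} 0.025
```

View pics/top0.png

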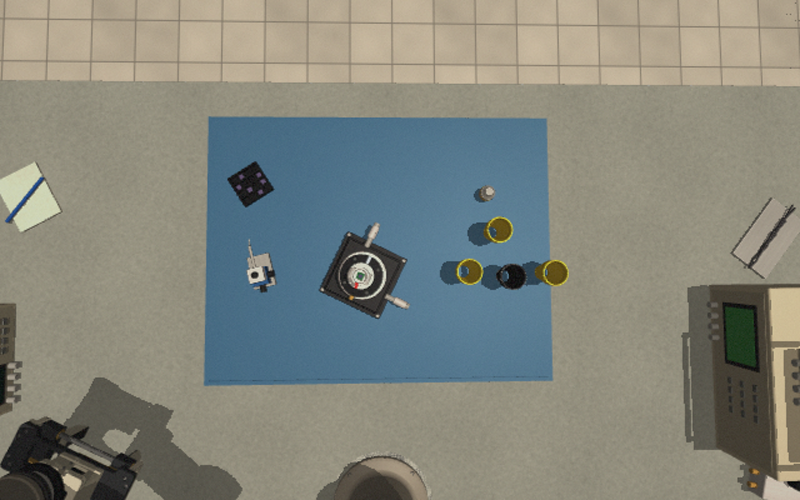

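View pics/side0.png

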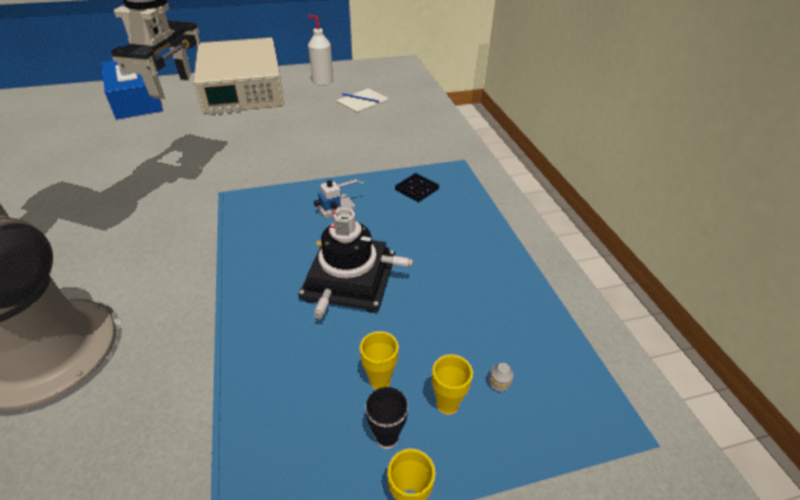

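The top view shows the cup and chuck near px (290,220), the black shield at (410,221) among three yellow ones, and the objective at (389,154). The positioner is at (208,213) and the tray at (200,147). The red index line appears to point to about (283,229).

```bash
python3 - <<'E'
from h import *
for i in range(1):
    a=np.load("top0.npz"); p,d=a["p"],a["d"]; c=get_calibration("top"); f=200/np.tan(np.radians(c["vertical_fov"])/2)
    b=np.load("side0.npz"); c2=get_calibration("side"); f2=200/np.tan(np.radians(c2["vertical_fov"])/2)
    A=cv2.resize(p[175:265,245:335,::-1],(540,540),interpolation=cv2.INTER_CUBIC)
    B=cv2.resize(b["p"][160:225,245:310,::-1],(260,260),interpolation=cv2.INTER_CUBIC); C=cv2.resize(p[180:260,350:450,::-1],(260,208))
    im=np.zeros((540,800,3),np.uint8); im[:,:540]=A; im[:260,540:]=B; im[270:478,540:]=C; cv2.imwrite("pics/z.png",im)
W=cloud(d,c,f); w=W[180:260,250:330]; z=w[...,2]
h,e=np.histogram(z[~np.isnan(z)],np.arange(0,0.2,0.004)); print([(round(x,3),int(n)) for x,n in zip(e,h) if n>10])
for lo,hi in ((.108,.115),(.124,.136),(.157,.172)):
    m=(z>lo)&(z<hi); q=w[m]; print(lo,m.sum(),q.mean(0).round(4),q.min(0).round(4),q.max(0).round(4))
def shp(m,n):
    v,u=np.nonzero(m); print(n,len(u),u.mean().round(1) if len(u) else 0,v.mean().round(1) if len(u) else 0)
    return u.mean(),v.mean()
hsv=cv2.cvtColor(p,cv2.COLOR_RGB2HSV)
m=((hsv[...,0]<8)|(hsv[...,0]>172))&(hsv[...,1]>130)&(hsv[...,2]>80); m2=np.zeros_like(m); m2[180:260,250:330]=m[180:260,250:330]
v,u=np.nonzero(m2); print(list(zip(u,v)))
# funnel
w=W[200:240,390:430]; z=w[...,2]; m=(z>.08)&(z<.096)
q=w[m]; print("shield",m.sum(),q.mean(0).round(4),q.min(0).round(4),q.max(0).round(4))
circ=cv2.minEnclosingCircle(np.argwhere(m)[:,::-1].astype(np.float32)); print(circ, ray(c,f,circ[0][0]+390,circ[0][1]+200,.09))
E
```

```text
[(np.float64(0.0), 2035), (np.float64(0.004), 149), (np.float64(0.016), 11), (np.float64(0.02), 268), (np.float64(0.024), 303), (np.float64(0.028), 14), (np.float64(0.032), 24), (np.float64(0.036), 124), (np.float64(0.04), 190), (np.float64(0.044), 15), (np.float64(0.052), 78), (np.float64(0.056), 540), (np.float64(0.06), 242), (np.float64(0.064), 25), (np.float64(0.068), 159), (np.float64(0.072), 26), (np.float64(0.108), 263), (np.float64(0.112), 305), (np.float64(0.124), 21), (np.float64(0.128), 124), (np.float64(0.132), 15), (np.float64(0.144), 13), (np.float64(0.148), 72), (np.float64(0.156), 17), (np.float64(0.16), 70)]
0.108 547 [0.5173 0.0376 0.1121] [ 0.4741 -0.0042  0.108 ] [0.5624 0.0815 0.115 ]
0.124 160 [0.518  0.037  0.1298] [0.4907 0.0134 0.1263] [0.544  0.0644 0.1336]
0.157 96 [0.5182 0.0387 0.1617] [0.5018 0.0174 0.157 ] [0.5339 0.0592 0.1648]
[(np.int64(284), np.int64(226)), (np.int64(285), np.int64(226)), (np.int64(284), np.int64(227)), (np.int64(285), np.int64(227)), (np.int64(284), np.int64(228)), (np.int64(285), np.int64(228)), (np.int64(284), np.int64(229)), (np.int64(285), np.int64(229)), (np.int64(283), np.int64(230)), (np.int64(284), np.int64(230))]
shield 106 [ 0.5124 -0.2883  0.0878] [ 0.486  -0.3136  0.0805] [ 0.5397 -0.2591  0.0931]
((20.07383918762207, 21.061182022094727), 10.724924087524414) [ 0.51270581 -0.28565228  0.09      ]
```

View pics/z.png

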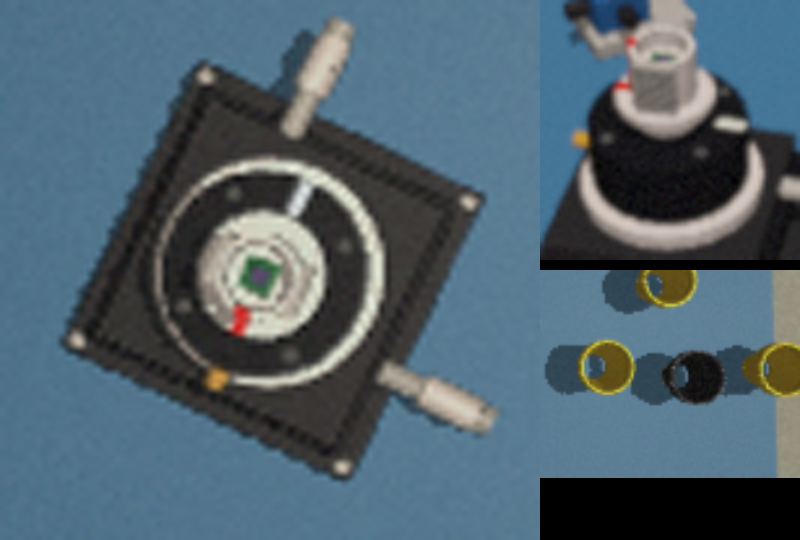

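```bash
cat >> h.py <<'E'
def angles(p,c,f,zf,roi=(175,265,245,335),C=None):
    """chuck centre/index, cup index from a top picture; zf = flange top height"""
    r0,r1,c0,c1=roi; hsv=cv2.cvtColor(p,cv2.COLOR_RGB2HSV).astype(int); H,S,V=[hsv[...,i] for i in range(3)]
    box=np.zeros(H.shape,bool); box[r0:r1,c0:c1]=1
    vv,uu=np.nonzero(((H<8)|(H>172))&(S>130)&(V>80)&box)
    R=np.array([ray(c,f,u,v,zf) for u,v in zip(uu,vv)]) if len(uu) else np.zeros((0,3))
    if C is None: return R
    vv,uu=np.nonzero((V>140)&(S<70)&box)
    L=np.array([ray(c,f,u,v,.112) for u,v in zip(uu,vv)]); r=np.hypot(*(L[:,:2]-C).T); L=L[(r>.0285)&(r<.041)]
    return R,L
E
python3 - <<'E'
from h import *
a=np.load("top0.npz"); p,d=a["p"],a["d"]; c=get_calibration("top"); f=200/np.tan(np.radians(c["vertical_fov"])/2)
C=np.array([.5182,.0385])
R,L=angles(p,c,f,.130,C=C)
print(np.c_[L[:,:2]-C,np.hypot(*(L[:,:2]-C).T),np.degrees(np.arctan2(*(L[:,:2]-C).T[::-1]))].round(3))
print(np.c_[R[:,:2]-C,np.hypot(*(R[:,:2]-C).T),np.degrees(np.arctan2(*(R[:,:2]-C).T[::-1]))].round(3))
# outer ring (white) and flange ellipse centres
W=cloud(d,c,f)
hsv=cv2.cvtColor(p,cv2.COLOR_RGB2HSV)
for lo,hi,zz in ((.106,.18,.112),(.123,.18,.130),(.154,.18,.163)):
    m=((W[...,2]>lo)&(W[...,2]<hi)).astype(np.uint8); m[:180]=0;m[260:]=0;m[:,:250]=0;m[:,330:]=0
    k=max(cv2.findContours(m,0,1)[0],key=cv2.contourArea); e=cv2.minEnclosingCircle(k); print(e,ray(c,f,*e[0],zz)[:2],2*e[1]/f*(1.053-zz))
m=((hsv[...,2]<75)&(W[...,2]>.01)&(W[...,2]<.09)).astype(np.uint8); m[:170]=0;m[265:]=0;m[:,:245]=0;m[:,340:]=0
k=cv2.minAreaRect(np.argwhere(m)[:,::-1].astype(np.float32)); b=cv2.boxPoints(k); B=np.array([ray(c,f,u,v,.06)[:2] for u,v in b]); print(k,B.round(4),B.mean(0),[np.degrees(np.arctan2(*(B[(i+1)%4]-B[i])[::-1])).round(1) for i in range(4)])
E
```

```text
[[ 3.6000e-02 -1.7000e-02  4.0000e-02 -2.4874e+01]
 [ 3.4000e-02 -1.4000e-02  3.7000e-02 -2.2874e+01]
 [ 3.4000e-02 -1.7000e-02  3.8000e-02 -2.6532e+01]
 [ 3.4000e-02 -1.9000e-02  3.9000e-02 -2.9975e+01]
 [ 3.1000e-02 -1.4000e-02  3.4000e-02 -2.4560e+01]
 [ 3.1000e-02 -1.7000e-02  3.5000e-02 -2.8408e+01]
 [ 2.8000e-02 -1.2000e-02  3.1000e-02 -2.2149e+01]
 [ 2.8000e-02 -1.4000e-02  3.2000e-02 -2.6496e+01]
 [ 2.8000e-02 -1.7000e-02  3.3000e-02 -3.0544e+01]
 [ 2.6000e-02 -1.4000e-02  2.9000e-02 -2.8738e+01]]
[[-1.50000e-02  1.10000e-02  1.80000e-02  1.44487e+02]
 [-1.50000e-02  8.00000e-03  1.70000e-02  1.51552e+02]
 [-1.70000e-02  1.10000e-02  2.00000e-02  1.48635e+02]
 [-1.70000e-02  8.00000e-03  1.90000e-02  1.55159e+02]
 [-2.00000e-02  1.10000e-02  2.30000e-02  1.51985e+02]
 [-2.00000e-02  8.00000e-03  2.10000e-02  1.57993e+02]
 [-2.20000e-02  1.10000e-02  2.50000e-02  1.54729e+02]
 [-2.20000e-02  8.00000e-03  2.40000e-02  1.60268e+02]
 [-2.50000e-02  1.30000e-02  2.80000e-02  1.52244e+02]
 [-2.50000e-02  1.10000e-02  2.70000e-02  1.57009e+02]]
((288.6831970214844, 220.26718139648438), 17.28078269958496) [0.51751626 0.038165  ] 0.09005386403438655
((288.19232177734375, 220.42308044433594), 10.578767776489258) [0.51745335 0.03841555] 0.054073702139226
((287.5555419921875, 220.52777099609375), 8.57193374633789) [0.51781614 0.03810334] 0.042249165188528906
((290.0377197265625, 219.64846801757812), (52.48067855834961, 52.912132263183594), 25.559967041015625) [[ 0.4848  0.1328]
 [ 0.615   0.0708]
 [ 0.552  -0.0591]
 [ 0.4223  0.0042]] [0.51852254 0.03717044] [np.float64(-25.5), np.float64(-115.9), np.float64(154.0), np.float64(64.1)]
```

```bash
cat >> h.py <<'E'
from scipy.spatial.transform import Rotation as Ro
def plan(target, jaw=None):
    """rows units to bring TCP to target with jaw axis at yaw(deg) (tool measured)"""
    o=observe(); R=Ro.from_euler("xyz",o["tool_rot"]).as_matrix(); d=R.T@(np.array(target)-o["tool_pos"])/.04
    y=np.degrees(np.arctan2(R[1,1],R[0,1])); print("t",o["time"],"pos",o["tool_pos"].round(4),"q6",np.degrees(o["qpos"][5]).round(1),"jaw",y.round(1),"xaxis",R[:,0].round(4),"F",o["contact_force"].round(1),"T",o["torque"].round(2),"open",round(o["opening"],4))
    print("tx,ty,tz",d.round(3), "roll" , None if jaw is None else [((y-j+180)%360-180)/10 for j in (jaw,jaw+180)])
E
python3 - <<'E'
from h import *
plan([.5176,.0382,.26],64)
E
```

```text
t 0.1 pos [0.229  0.4721 0.2511] q6 -8.4 jaw 64.1 xaxis [-8.0e-04 -1.1e-03 -1.0e+00] F [-0.5 -0.2 -0.7] T [0.03 0.02 0.02] open 0.0915
tx,ty,tz [-0.215 -6.608 11.227] roll [np.float64(0.011357818693198851), np.float64(-17.9886421813068)]
```

```bash
python3 -m crank '[{"fingers":1,"tx":0,"ty":-0.8,"tz":1.4,"roll":0},{"fingers":1,"tx":0,"ty":-1.6,"tz":2.7,"roll":0},{"fingers":1,"tx":0,"ty":-2.4,"tz":4.1,"roll":0},{"fingers":1,"tx":0,"ty":-3.2,"tz":5.4,"roll":0},{"fingers":1,"tx":0,"ty":-4.0,"tz":6.8,"roll":0},{"fingers":1,"tx":0,"ty":-4.8,"tz":8.2,"roll":0},{"fingers":1,"tx":0,"ty":-5.6,"tz":9.5,"roll":0},{"fingers":1,"tx":0,"ty":-6.4,"tz":10.9,"roll":0}]' 20
python3 -c "
from h import *
plan([.5176,.0382,.160],64)"
```

```text
time: 1.1
tool_pos: [0.5071, 0.0544, 0.2515]
tool_rot: [2.849, 1.57, 2.397]
contact_force: [0.9, 0.7, -0.6]
opening: 0.0921
t 1.1 pos [0.5071 0.0544 0.2515] q6 -66.6 jaw 64.1 xaxis [-3.e-04  3.e-04 -1.e+00] F [ 0.9  0.7 -0.6] T [ 0.04 -0.03 -0.04] open 0.0921
tx,ty,tz [ 2.289 -0.251  0.414] roll [np.float64(0.00995233950561385), np.float64(-17.990047660494387)]
```

```bash
python3 -m crank '[{"fingers":1,"tx":0,"ty":-0.21,"tz":0.33,"roll":0},{"fingers":1,"tx":0.6,"ty":-0.21,"tz":0.33,"roll":0},{"fingers":1,"tx":1.2,"ty":-0.21,"tz":0.33,"roll":0},{"fingers":1,"tx":1.8,"ty":-0.21,"tz":0.33,"roll":0},{"fingers":1,"tx":2.15,"ty":-0.21,"tz":0.33,"roll":0},{"fingers":1,"tx":2.29,"ty":-0.21,"tz":0.33,"roll":0},{"fingers":1,"tx":2.29,"ty":-0.21,"tz":0.33,"roll":0},{"fingers":1,"tx":2.29,"ty":-0.21,"tz":0.33,"roll":0}]' 20
python3 -c "
from h import *
plan([.5176,.0382,.160],64)
p,d,c,f=cam('side'); save(p[130:260,200:350],'s1.png',4)"
```

```text
time: 2.1
tool_pos: [0.5151, 0.0431, 0.1609]
tool_rot: [0.451, 1.569, -0.001]
contact_force: [-0.4, -0.9, 0.0]
opening: 0.0918
t 2.1 pos [0.5151 0.0431 0.1609] q6 -67.8 jaw 64.1 xaxis [ 0.0015 -0.     -1.    ] F [-0.4 -0.9  0. ] T [-0.   -0.03  0.03] open 0.0918
tx,ty,tz [ 0.023 -0.084  0.109] roll [np.float64(0.011996799135351921), np.float64(-17.988003200864647)]
```

View pics/s1.png

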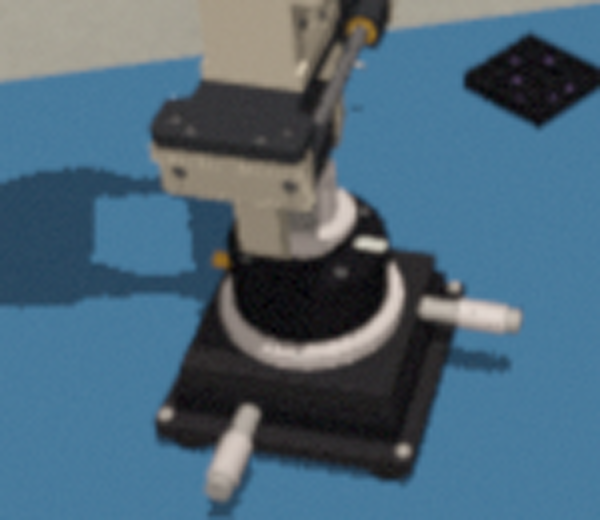

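The fingers straddle the cup, but the measured TCP is about 5 mm off, so I'll correct that and close gently.

```bash
python3 -m crank '[{"fingers":1,"tx":0,"ty":-0.08,"tz":0.11,"roll":0},{"fingers":1,"tx":0,"ty":-0.08,"tz":0.11,"roll":0},{"fingers":0,"tx":0,"ty":-0.08,"tz":0.11,"roll":0},{"fingers":-0.4,"tx":0,"ty":-0.08,"tz":0.11,"roll":0},{"fingers":-0.4,"tx":0,"ty":-0.08,"tz":0.11,"roll":0},{"fingers":-0.4,"tx":0,"ty":-0.08,"tz":0.11,"roll":0},{"fingers":-0.4,"tx":0,"ty":-0.08,"tz":0.11,"roll":0},{"fingers":-0.4,"tx":0,"ty":-0.08,"tz":0.11,"roll":0}]' 12
python3 -c "
from h import *
plan([.5176,.0382,.160],64)"
```

```text
time: 3.15
tool_pos: [0.5173, 0.0383, 0.1601]
tool_rot: [1.796, 1.571, 1.344]
contact_force: [-0.1, -0.9, -0.4]
opening: 0.0403
t 3.15 pos [0.5173 0.0383 0.1601] q6 -68.4 jaw 64.1 xaxis [ 0.  0. -1.] F [-0.1 -0.9 -0.4] T [ 0.01 -0.03  0.13] open 0.0403
tx,ty,tz [0.003 0.002 0.008] roll [np.float64(0.01252794248427449), np.float64(-17.987472057515724)]
```

```bash
python3 -m crank '[{"fingers":-0.6,"tx":0,"ty":0,"tz":0,"roll":0},{"fingers":-0.6,"tx":0,"ty":0,"tz":0,"roll":0.5},{"fingers":-0.6,"tx":0,"ty":0,"tz":0,"roll":1.3},{"fingers":-0.6,"tx":0.01,"ty":0,"tz":0,"roll":2.2},{"fingers":-0.6,"tx":0.02,"ty":0,"tz":0,"roll":3.1},{"fingers":-0.6,"tx":0.03,"ty":0,"tz":0,"roll":4},{"fingers":-0.6,"tx":0.04,"ty":0,"tz":0,"roll":4.9},{"fingers":-0.6,"tx":0.05,"ty":0,"tz":0,"roll":5.8}]' 60
python3 -c "
from h import *
plan([.5176,.0382,.147],154.5)"
```

```text
time: 4.15
tool_pos: [0.5178, 0.0385, 0.1586]
tool_rot: [1.629, 1.569, 0.16]
contact_force: [1.4, 1.8, 1.7]
opening: 0.0398
t 4.15 pos [0.5178 0.0385 0.1586] q6 -10.1 jaw 5.8 xaxis [ 1.7e-03  3.0e-04 -1.0e+00] F [1.4 1.8 1.7] T [ 0.3  -0.15  0.46] open 0.0398
tx,ty,tz [ 0.291 -0.007  0.006] roll [np.float64(-14.866335708421806), np.float64(3.1336642915781967)]
```

```bash
python3 -m crank '[{"fingers":-0.6,"tx":0.01,"ty":0,"tz":0,"roll":0.9},{"fingers":-0.6,"tx":0.025,"ty":0,"tz":0,"roll":1.8},{"fingers":-0.6,"tx":0.04,"ty":0,"tz":0,"roll":2.7},{"fingers":-0.6,"tx":0.055,"ty":0,"tz":0,"roll":3.6},{"fingers":-0.6,"tx":0.07,"ty":0,"tz":0,"roll":4.5},{"fingers":-0.6,"tx":0.085,"ty":0,"tz":0,"roll":5.4},{"fingers":-0.6,"tx":0.1,"ty":0,"tz":0,"roll":6.3},{"fingers":-0.6,"tx":0.115,"ty":0,"tz":0,"roll":7.2}]' 60
python3 -c "
from h import *
plan([.5176,.0382,.147],154.5)"
```

```text
time: 5.15
tool_pos: [0.5187, 0.0383, 0.1551]
tool_rot: [2.675, 1.566, -0.051]
contact_force: [1.4, 1.4, 8.9]
opening: 0.0394
t 5.15 pos [0.5187 0.0383 0.1551] q6 61.9 jaw -66.1 xaxis [ 4.5e-03 -2.0e-04 -1.0e+00] F [1.4 1.4 8.9] T [ 0.23 -0.15  0.45] open 0.0394
tx,ty,tz [ 0.203 -0.011  0.028] roll [np.float64(13.935323608883873), np.float64(-4.064676391116126)]
```

```bash
python3 -m crank '[{"fingers":-0.6,"tx":0.01,"ty":0,"tz":0,"roll":0.9},{"fingers":-0.6,"tx":0.02,"ty":0,"tz":0,"roll":1.8},{"fingers":-0.6,"tx":0.03,"ty":0,"tz":0,"roll":2.7},{"fingers":-0.6,"tx":0.04,"ty":0,"tz":0,"roll":3.6},{"fingers":-0.6,"tx":0.05,"ty":0,"tz":0,"roll":4.5},{"fingers":-0.6,"tx":0.06,"ty":0,"tz":0,"roll":5.4},{"fingers":-0.6,"tx":0.07,"ty":0,"tz":0,"roll":6.3},{"fingers":-0.6,"tx":0.08,"ty":0,"tz":0,"roll":7.2}]' 60
python3 -c "
from h import *
plan([.5176,.0382,.147],154.5)"
python3 -m crank '[{"fingers":-0.6,"tx":0,"ty":0,"tz":0,"roll":-0.5},{"fingers":-0.6,"tx":0.005,"ty":0,"tz":0,"roll":-1.4},{"fingers":-0.6,"tx":0.015,"ty":0,"tz":0,"roll":-2.3},{"fingers":-0.6,"tx":0.025,"ty":0,"tz":0,"roll":-3.2},{"fingers":-0.6,"tx":0.035,"ty":0,"tz":0,"roll":-4.1},{"fingers":-0.6,"tx":0.045,"ty":0,"tz":0,"roll":-5},{"fingers":-0.6,"tx":0.055,"ty":0,"tz":0,"roll":-5.9},{"fingers":-0.6,"tx":0.065,"ty":0,"tz":0,"roll":-6.8}]' 60
python3 -c "
from h import *
plan([.5176,.0382,.147],64.2)
p,d,c,f=cam('side'); save(p[140:230,220:340],'s2.png',5)"
```

```text
time: 6.15
tool_pos: [0.5186, 0.0374, 0.1517]
tool_rot: [-2.755, 1.566, -0.454]
contact_force: [2.4, -5.2, 6.2]
opening: 0.0399
t 6.15 pos [0.5186 0.0374 0.1517] q6 133.9 jaw -138.1 xaxis [ 0.0039 -0.0019 -1.    ] F [ 2.4 -5.2  6.2] T [-1.06 -0.05  0.18] open 0.0399
tx,ty,tz [0.117 0.004 0.033] roll [np.float64(6.737396489060427), np.float64(-11.262603510939574)]
time: 7.15
tool_pos: [0.5189, 0.0382, 0.1492]
tool_rot: [2.85, 1.566, 0.063]
contact_force: [1.9, -0.4, 7.8]
opening: 0.0399
t 7.15 pos [0.5189 0.0382 0.1492] q6 65.4 jaw -69.7 xaxis [ 4.7e-03  3.0e-04 -1.0e+00] F [ 1.9 -0.4  7.8] T [ 0.14 -0.12 -0.55] open 0.0399
tx,ty,tz [ 0.054 -0.012  0.03 ] roll [np.float64(-13.387483742565355), np.float64(4.612516257434652)]
```

View pics/s2.png

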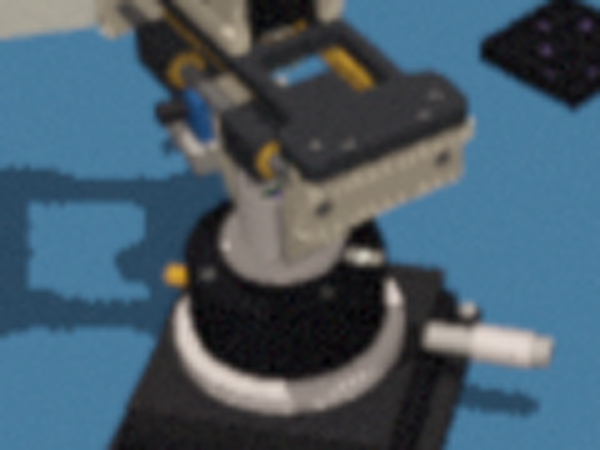

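```bash
python3 -m crank '[{"fingers":-0.6,"tx":0.005,"ty":0,"tz":0,"roll":-0.9},{"fingers":-0.6,"tx":0.01,"ty":0,"tz":0,"roll":-1.8},{"fingers":-0.6,"tx":0.015,"ty":0,"tz":0,"roll":-2.7},{"fingers":-0.6,"tx":0.02,"ty":0,"tz":0,"roll":-3.6},{"fingers":-0.6,"tx":0.025,"ty":0,"tz":0,"roll":-4.5},{"fingers":-0.6,"tx":0.03,"ty":0,"tz":0,"roll":-5.4},{"fingers":-0.6,"tx":0.035,"ty":0,"tz":0,"roll":-5.8},{"fingers":-0.6,"tx":0.035,"ty":0,"tz":0,"roll":-5.8}]' 60
python3 -c "
from h import *
plan([.5176,.0382,.147],64.2)"
python3 -m crank '[{"fingers":-0.6,"tx":0,"ty":0,"tz":0,"roll":0.5},{"fingers":-0.6,"tx":0.005,"ty":0,"tz":0,"roll":1.4},{"fingers":-0.6,"tx":0.01,"ty":0,"tz":0,"roll":2.3},{"fingers":-0.6,"tx":0.015,"ty":0,"tz":0,"roll":3.2},{"fingers":-0.6,"tx":0.02,"ty":0,"tz":0,"roll":4.1},{"fingers":-0.6,"tx":0.025,"ty":0,"tz":0,"roll":5},{"fingers":-0.6,"tx":0.03,"ty":0,"tz":0,"roll":5.9},{"fingers":-0.6,"tx":0.03,"ty":0,"tz":0,"roll":6.8}]' 60
python3 -c "
from h import *
plan([.5176,.0382,.147],64.2)"
```

```text
time: 8.2
tool_pos: [0.5182, 0.0387, 0.1471]
tool_rot: [2.008, 1.568, 0.23]
contact_force: [2.2, 3.8, 5.2]
opening: 0.04
t 8.2 pos [0.5182 0.0387 0.1471] q6 7.7 jaw -11.9 xaxis [ 2.7e-03  6.0e-04 -1.0e+00] F [2.2 3.8 5.2] T [ 0.62 -0.14  0.39] open 0.04
tx,ty,tz [ 0.004 -0.011  0.014] roll [np.float64(-7.609932401282006), np.float64(10.390067598717996)]
time: 9.2
tool_pos: [0.519, 0.038, 0.1467]
tool_rot: [2.771, 1.566, -0.2]
contact_force: [1.2, -0.5, 10.0]
opening: 0.0395
t 9.2 pos [0.519  0.038  0.1467] q6 76.0 jaw -80.2 xaxis [ 0.0049 -0.001  -1.    ] F [ 1.2 -0.5 10. ] T [-0.23  0.07  0.38] open 0.0395
tx,ty,tz [-0.008 -0.012  0.033] roll [np.float64(-14.440714342208562), np.float64(3.5592856577914405)]
```

```bash
python3 -m crank '[{"fingers":-0.6,"tx":0.01,"ty":0,"tz":0,"roll":0.6},{"fingers":-0.6,"tx":0.015,"ty":0,"tz":0,"roll":1.2},{"fingers":-0.6,"tx":0.02,"ty":0,"tz":0,"roll":1.8},{"fingers":-0.6,"tx":0.025,"ty":0,"tz":0,"roll":2.4},{"fingers":-0.6,"tx":0.03,"ty":0,"tz":0,"roll":3.0},{"fingers":-0.6,"tx":0.03,"ty":0,"tz":0,"roll":3.55},{"fingers":-0.6,"tx":0.03,"ty":0,"tz":0,"roll":3.55},{"fingers":-0.6,"tx":0.03,"ty":0,"tz":0,"roll":3.55}]' 60
python3 -c "
from h import *
plan([.5176,.0382,.147],64.2)"
```

```text
time: 10.2
tool_pos: [0.519, 0.0375, 0.1461]
tool_rot: [-2.924, 1.565, -0.228]
contact_force: [1.1, -1.7, 14.8]
opening: 0.0398
t 10.2 pos [0.519  0.0375 0.1461] q6 111.3 jaw -115.5 xaxis [ 0.0053 -0.0012 -1.    ] F [ 1.1 -1.7 14.8] T [-0.34  0.37 -0.21] open 0.0398
tx,ty,tz [-0.022 -0.001  0.04 ] roll [np.float64(-17.973166919923113), np.float64(0.026833080076886517)]
```

```bash
python3 -m crank '[{"fingers":-0.6,"tx":-0.04,"ty":0,"tz":0,"roll":0},{"fingers":-0.6,"tx":-0.085,"ty":0,"tz":0,"roll":0},{"fingers":-0.6,"tx":-0.085,"ty":0,"tz":0,"roll":0},{"fingers":0.5,"tx":-0.085,"ty":0,"tz":0,"roll":0},{"fingers":1,"tx":-0.085,"ty":0,"tz":0,"roll":0},{"fingers":1,"tx":-1,"ty":0,"tz":0,"roll":0},{"fingers":1,"tx":-2,"ty":0,"tz":0,"roll":0},{"fingers":1,"tx":-3,"ty":0,"tz":0,"roll":0}]' 60
python3 -c "
from h import *
plan([.5127,-.2857,.26],64.2)"
```

```text
time: 11.2
tool_pos: [0.5166, 0.0383, 0.2647]
tool_rot: [0.364, 1.569, 3.062]
contact_force: [0.1, 0.3, 0.1]
opening: 0.0852
t 11.2 pos [0.5166 0.0383 0.2647] q6 111.2 jaw -115.4 xaxis [-1.7e-03  1.0e-04 -1.0e+00] F [0.1 0.3 0.1] T [-0.01  0.19 -0.01] open 0.0852
tx,ty,tz [ 0.116  7.358 -3.388] roll [np.float64(-17.9610169734867), np.float64(0.03898302651330141)]
```

```bash
python3 -m crank '[{"fingers":1,"tx":0.05,"ty":0.9,"tz":-0.4,"roll":-0.9},{"fingers":1,"tx":0.1,"ty":1.8,"tz":-0.8,"roll":-1.8},{"fingers":1,"tx":0.1,"ty":2.7,"tz":-1.25,"roll":-2.7},{"fingers":1,"tx":0.1,"ty":3.7,"tz":-1.7,"roll":-3.6},{"fingers":1,"tx":0.1,"ty":4.6,"tz":-2.1,"roll":-4.5},{"fingers":1,"tx":0.1,"ty":5.5,"tz":-2.55,"roll":-5.4},{"fingers":1,"tx":0.1,"ty":6.4,"tz":-2.95,"roll":-6.3},{"fingers":1,"tx":0.1,"ty":7.3,"tz":-3.38,"roll":-7.2}]' 60
python3 - <<'E'
from h import *
plan([.5127,-.2857,.22],-12)
p,d,c,f=cam("top"); save(p[180:260,245:345],"t3.png",6); np.savez("top3.npz",p=p,d=d)
C=np.array([.5176,.0382]); R,L=angles(p,c,f,.117,C=C); W=cloud(d,c,f)
R=R[np.hypot(*(R[:,:2]-C).T)>.019]
for n,X in (("red",R),("white",L)):
    m=X[:,:2].mean(0)-C; print(n,len(X),m,np.degrees(np.arctan2(m[1],m[0])))
w=W[205:236,272:306]; z=w[...,2]; z=z[z>.1]; h,e=np.histogram(z,np.arange(.1,.17,.002)); print([(round(float(x),3),int(n)) for x,n in zip(e,h) if n>5])
m=(z>.11); q=w[(w[...,2]>.145)&(w[...,2]<.153)]; print("rim",len(q),q.mean(0),(q.min(0)+q.max(0))/2)
hsv=cv2.cvtColor(np.load("top0.npz")["p"],cv2.COLOR_RGB2HSV); 
m=((hsv[...,0]>20)&(hsv[...,0]<35)&(hsv[...,1]>120)).astype(np.uint8); m[:, :340]=0; m[:,460:]=0
for k in cv2.findContours(m,0,1)[0]:
    if cv2.contourArea(k)>50: e=cv2.minEnclosingCircle(k); print("yellow",ray(c,f,*e[0],.09).round(3),e[1])
E
```

```text
time: 12.2
tool_pos: [0.5137, -0.2845, 0.2594]
tool_rot: [-1.53, 1.569, 2.43]
contact_force: [0.6, 0.6, 0.6]
opening: 0.0914
t 12.2 pos [ 0.5137 -0.2845  0.2594] q6 6.7 jaw -43.1 xaxis [-0.0013  0.0011 -1.    ] F [0.6 0.6 0.6] T [-0.05  0.09  0.05] open 0.0914
tx,ty,tz [0.986 0.005 0.039] roll [np.float64(-3.1117230033876098), np.float64(14.888276996612387)]
red 6 [ 0.02126732 -0.00847405] -21.725002450418167
white 11 [ 0.03116772 -0.0148304 ] -25.44630141176781
[(0.108, 50), (0.11, 215), (0.112, 221), (0.114, 89), (0.116, 79), (0.118, 41), (0.134, 15), (0.136, 47), (0.138, 28), (0.14, 6), (0.144, 6), (0.146, 23), (0.148, 38), (0.15, 19)]
rim 87 [0.51775247 0.03784926 0.14891674] [0.51760806 0.03783504 0.14878064]
yellow [ 0.52 -0.37  0.09] 13.341764450073242
yellow [ 0.524 -0.191  0.09 ] 10.816754341125488
yellow [ 0.614 -0.255  0.09 ] 11.543496131896973
```

View pics/t3.png

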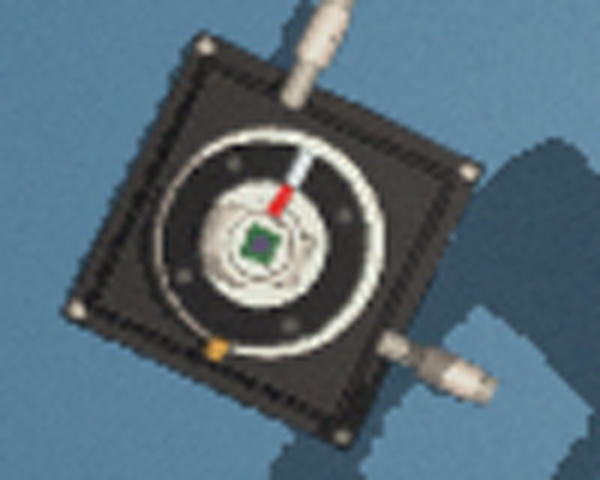

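The red line now meets the white line: red runs from (272,213) to (290,188) in the crop, white from (293,185) to (308,152). The rim height of 0.149 says the cup is home. I'll check the angle to sub-pixel accuracy before leaving the cup.

```bash
python3 - <<'E'
from h import *
c=get_calibration("top"); f=200/np.tan(np.radians(c["vertical_fov"])/2); Pi=np.linalg.inv(np.array(c["pose"]))
def proj(X): q=Pi@np.r_[X,1]; return np.array([f*q[0]/q[2]+c["cx"],f*q[1]/q[2]+c["cy"]])
v,u=np.mgrid[:400,:640]
def ang(m,w,C,z):
    P=np.array([ray(c,f,a,b,z)[:2] for a,b in zip(u[m],v[m])]); x=(P*w[m][:,None]).sum(0)/w[m].sum()-C; return x.round(4),np.degrees(np.arctan2(x[1],x[0])).round(1)
for fn,zf in (("top0.npz",.130),("top3.npz",.117)):
    p=np.load(fn)["p"].astype(float)
    # chuck centre: black-disc edge = inner edge of far white ring unreliable; use stage depth mask of chuck + cup
    red=np.clip(p[...,0]-p[...,1:].max(-1)-25,0,None); box=np.zeros((400,640),bool); box[200:240,270:305]=1
    g=p.min(-1)
    for C in ([.5176,.0382],[.5180,.0382],[.5176,.0376]):
        C=np.array(C); D=np.full((400,640),9.); A=np.zeros((400,640)); 
        for i,j in np.argwhere(box): 
            x=ray(c,f,j,i,.112)[:2]-C; D[i,j]=np.hypot(*x); A[i,j]=np.degrees(np.arctan2(x[1],x[0]))
        mw=(D>.0315)&(D<.040)&(abs(A+25.5)<14)
        mr=box&(red>0)
        print(fn,C,"red",ang(mr,red,C,zf),"white",ang(mw,np.clip(g-55,0,None),C,.112))
E
```

```text
top0.npz [0.5176 0.0382] red (array([-0.0216,  0.0104]), np.float64(154.3)) white (array([ 0.0323, -0.0152]), np.float64(-25.2))
top0.npz [0.518  0.0382] red (array([-0.022 ,  0.0104]), np.float64(154.7)) white (array([ 0.0325, -0.0153]), np.float64(-25.3))
top0.npz [0.5176 0.0376] red (array([-0.0216,  0.011 ]), np.float64(153.0)) white (array([ 0.0323, -0.0146]), np.float64(-24.3))
top3.npz [0.5176 0.0382] red (array([ 0.0121, -0.0041]), np.float64(-18.8)) white (array([ 0.0323, -0.0152]), np.float64(-25.1))
top3.npz [0.518  0.0382] red (array([ 0.0117, -0.0041]), np.float64(-19.3)) white (array([ 0.0325, -0.0153]), np.float64(-25.3))
top3.npz [0.5176 0.0376] red (array([ 0.0121, -0.0035]), np.float64(-16.2)) white (array([ 0.0323, -0.0146]), np.float64(-24.2))
```

```bash
python3 - <<'E'
from h import *
c=get_calibration("top"); f=200/np.tan(np.radians(c["vertical_fov"])/2)
p=np.load("top3.npz")["p"].astype(float); red=np.clip(p[...,0]-p[...,1:].max(-1)-15,0,None)
X=[];w=[]
for i in range(200,240):
  for j in range(270,305):
    x=ray(c,f,j,i,.117)[:2]-[.5177,.0382]; r=np.hypot(*x)
    if red[i,j]>0 and .015<r<.030 and x[0]>0.01: X.append(x);w.append(red[i,j]); print(j,i,x.round(4),red[i,j])
X=np.array(X);w=np.array(w); m=(X*w[:,None]).sum(0)/w.sum(); print(m,np.degrees(np.arctan2(m[1],m[0])))
E
```

```text
292 210 [ 0.0263 -0.0089] 25.0
291 211 [ 0.0238 -0.0063] 41.0
292 211 [ 0.0237 -0.0089] 160.0
293 211 [ 0.0237 -0.0115] 93.0
291 212 [ 0.0212 -0.0063] 124.0
292 212 [ 0.0212 -0.0089] 152.0
293 212 [ 0.0211 -0.0115] 84.0
290 213 [ 0.0186 -0.0037] 67.0
291 213 [ 0.0186 -0.0063] 163.0
292 213 [ 0.0186 -0.0089] 133.0
293 213 [ 0.0186 -0.0115] 30.0
289 214 [ 0.0161 -0.0012] 39.0
290 214 [ 0.016  -0.0037] 164.0
291 214 [ 0.016  -0.0063] 155.0
292 214 [ 0.016  -0.0089] 51.0
[ 0.01966312 -0.00741175] -20.653254485774372
```

```bash
python3 - <<'E'
from h import *
p,d,c,f=cam("side"); np.savez("side3.npz",p=p,d=d)
A=cv2.resize(p[150:230,240:320,::-1],(560,560),interpolation=cv2.INTER_CUBIC); cv2.imwrite("pics/s3.png",A)
P=p.astype(float); red=np.clip(P[...,0]-P[...,1:].max(-1)-15,0,None)
for i in range(160,220):
  for j in range(250,320):
    if red[i,j]>0: x=ray(c,f,j,i,.117)[:2]-[.5177,.0382]; print(j,i,x.round(4),red[i,j])
E
```

```text
251 216 [-0.0652 -0.079 ] 4.0
252 216 [-0.0632 -0.0795] 9.0
253 216 [-0.0612 -0.08  ] 10.0
254 216 [-0.0593 -0.0805] 8.0
255 216 [-0.0573 -0.081 ] 7.0
319 216 [ 0.0683 -0.1126] 6.0
251 217 [-0.0655 -0.0819] 6.0
252 217 [-0.0636 -0.0823] 12.0
253 217 [-0.0616 -0.0828] 15.0
254 217 [-0.0597 -0.0833] 16.0
255 217 [-0.0577 -0.0838] 15.0
256 217 [-0.0558 -0.0843] 12.0
257 217 [-0.0538 -0.0848] 8.0
318 217 [ 0.0656 -0.1149] 1.0
319 217 [ 0.0676 -0.1154] 11.0
253 218 [-0.062  -0.0857] 6.0
254 218 [-0.06   -0.0862] 10.0
255 218 [-0.0581 -0.0867] 12.0
256 218 [-0.0562 -0.0872] 13.0
257 218 [-0.0542 -0.0877] 14.0
258 218 [-0.0523 -0.0882] 12.0
259 218 [-0.0503 -0.0886] 8.0
318 218 [ 0.0649 -0.1177] 4.0
319 218 [ 0.0669 -0.1182] 15.0
256 219 [-0.0565 -0.09  ] 7.0
257 219 [-0.0546 -0.0905] 13.0
258 219 [-0.0527 -0.091 ] 14.0
259 219 [-0.0507 -0.0915] 15.0
260 219 [-0.0488 -0.092 ] 11.0
261 219 [-0.0468 -0.0925] 10.0
262 219 [-0.0449 -0.093 ] 6.0
318 219 [ 0.0642 -0.1205] 9.0
319 219 [ 0.0662 -0.121 ] 14.0
```

View pics/s3.png

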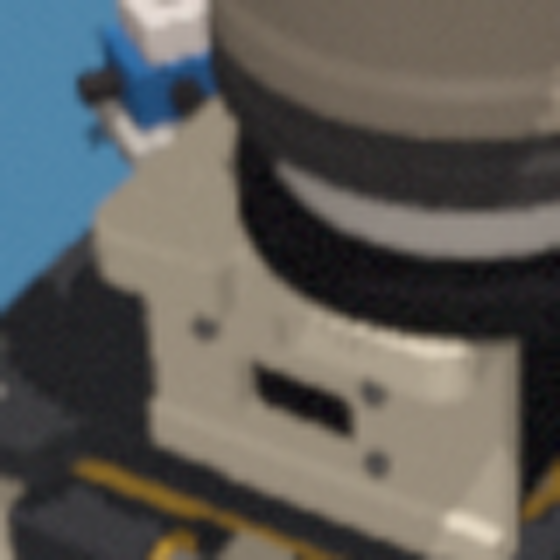

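The arm blocks the side view. The top view suggests the red line lags by about 3°, so I'll go back above the cup, look from the side, and trim the angle.

```bash
python3 -c "
from h import *
plan([.5177,.0382,.26],-118.5)"
```

```text
t 12.3 pos [ 0.5134 -0.2868  0.2589] q6 6.8 jaw -43.4 xaxis [-1.5e-03 -2.0e-04 -1.0e+00] F [ 0.2 -0.1 -0. ] T [-0.05  0.1  -0.04] open 0.0916
tx,ty,tz [-0.03  -5.507 -5.976] roll [np.float64(7.50699350891463), np.float64(-10.49300649108537)]
```

```bash
python3 -m crank '[{"fingers":1,"tx":0,"ty":-0.8,"tz":-0.85,"roll":1},{"fingers":1,"tx":0,"ty":-1.6,"tz":-1.7,"roll":2},{"fingers":1,"tx":0,"ty":-2.4,"tz":-2.6,"roll":3},{"fingers":1,"tx":0,"ty":-3.2,"tz":-3.45,"roll":4},{"fingers":1,"tx":0,"ty":-4,"tz":-4.3,"roll":5},{"fingers":1,"tx":0,"ty":-4.8,"tz":-5.2,"roll":6},{"fingers":1,"tx":0,"ty":-5.5,"tz":-5.98,"roll":7},{"fingers":1,"tx":0,"ty":-5.5,"tz":-5.98,"roll":7.5}]' 60
python3 - <<'E'
from h import *
plan([.5177,.0382,.15],-118.5)
p,d,c,f=cam("side"); np.savez("side4.npz",p=p,d=d)
A=cv2.resize(p[155:225,245:315,::-1],(560,560),interpolation=cv2.INTER_CUBIC); cv2.imwrite("pics/s4.png",A)
P=p.astype(float); red=np.clip(P[...,0]-P[...,1:].max(-1)-20,0,None)
for i in range(165,215):
  for j in range(260,310):
    if red[i,j]>0: x=ray(c,f,j,i,.117)[:2]-[.5177,.0382]; print(j,i,x.round(4),red[i,j])
E
```

```text
time: 13.3
tool_pos: [0.5176, 0.0449, 0.2597]
tool_rot: [-0.143, 1.569, 2.502]
contact_force: [0.2, -0.6, 1.0]
opening: 0.0916
t 13.3 pos [0.5176 0.0449 0.2597] q6 114.9 jaw -118.5 xaxis [-0.0013  0.001  -1.    ] F [ 0.2 -0.6  1. ] T [-0.04  0.16  0.02] open 0.0916
tx,ty,tz [ 2.742  0.147 -0.087] roll [np.float64(0.004436283625244642), np.float64(-17.995563716374754)]
281 175 [0.0181 0.0378] 3.0
282 175 [0.0203 0.0373] 22.0
283 175 [0.0225 0.0367] 26.0
281 176 [0.0175 0.0342] 21.0
282 176 [0.0197 0.0337] 81.0
283 176 [0.0219 0.0331] 116.0
284 176 [0.0241 0.0326] 46.0
281 177 [0.0168 0.0306] 5.0
282 177 [0.019  0.0301] 35.0
283 177 [0.0212 0.0295] 79.0
284 177 [0.0234 0.029 ] 42.0
282 178 [0.0183 0.0265] 1.0
283 178 [0.0205 0.026 ] 25.0
284 178 [0.0227 0.0254] 41.0
283 179 [0.0198 0.0224] 15.0
284 179 [0.022  0.0219] 49.0
283 180 [0.0192 0.0189] 7.0
284 180 [0.0213 0.0184] 50.0
283 181 [0.0185 0.0154] 5.0
284 181 [0.0207 0.0149] 26.0
283 182 [0.0178 0.012 ] 6.0
284 182 [0.02   0.0114] 17.0
283 183 [0.0172 0.0085] 8.0
284 183 [0.0193 0.008 ] 23.0
283 184 [0.0165 0.0051] 6.0
284 184 [0.
[... 294 characters left out ...]
.0259 -0.0044] 8.0
283 187 [ 0.0146 -0.0051] 7.0
284 187 [ 0.0167 -0.0056] 71.0
285 187 [ 0.0189 -0.0062] 90.0
286 187 [ 0.021  -0.0067] 61.0
287 187 [ 0.0231 -0.0072] 57.0
288 187 [ 0.0253 -0.0078] 56.0
289 187 [ 0.0274 -0.0083] 26.0
283 188 [ 0.014  -0.0084] 7.0
284 188 [ 0.0161 -0.009 ] 50.0
285 188 [ 0.0182 -0.0095] 102.0
286 188 [ 0.0203 -0.01  ] 116.0
287 188 [ 0.0225 -0.0106] 125.0
288 188 [ 0.0246 -0.0111] 129.0
289 188 [ 0.0267 -0.0116] 54.0
284 189 [ 0.0155 -0.0123] 11.0
285 189 [ 0.0176 -0.0128] 25.0
286 189 [ 0.0197 -0.0134] 34.0
287 189 [ 0.0218 -0.0139] 49.0
288 189 [ 0.0239 -0.0144] 79.0
289 189 [ 0.0261 -0.015 ] 8.0
287 190 [ 0.0212 -0.0172] 1.0
288 190 [ 0.0233 -0.0177] 12.0
```

View pics/s4.png

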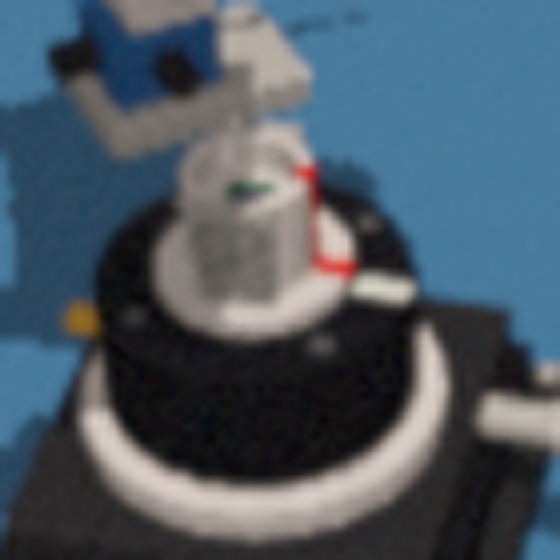

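```bash
python3 - <<'E'
from h import *
c=get_calibration("side"); f=200/np.tan(np.radians(c["vertical_fov"])/2)
p=np.load("side4.npz")["p"].astype(float); g=np.clip(p.min(-1)-60,0,None); red=np.clip(p[...,0]-p[...,1:].max(-1)-15,0,None)
for C in ([.5177,.0382],[.5167,.0382],[.5177,.0372]):
  for n,w,z,js,i0,i1 in (("white",g,.112,range(291,297),186,195),("red",red,.117,range(286,289),184,192)):
    o=[]
    for j in js:
        X=np.array([ray(c,f,j,i,z)[:2] for i in range(i0,i1)]); k=w[i0:i1,j]; x=(X*k[:,None]).sum(0)/k.sum()-C; o.append((float(np.hypot(*x).round(4)),float(np.degrees(np.arctan2(x[1],x[0])).round(1))))
    print(C,n,o)
E
```

```text
[0.5177, 0.0382] white [(0.0337, -25.7), (0.036, -25.7), (0.0383, -26.0), (0.0406, -25.9), (0.0427, -25.5), (0.0449, -24.8)]
[0.5177, 0.0382] red [(0.0225, -24.3), (0.0248, -24.6), (0.0271, -25.0)]
[0.5167, 0.0382] white [(0.0346, -25.0), (0.0369, -25.0), (0.0392, -25.3), (0.0415, -25.3), (0.0437, -25.0), (0.0458, -24.2)]
[0.5167, 0.0382] red [(0.0234, -23.3), (0.0257, -23.7), (0.028, -24.1)]
[0.5177, 0.0372] white [(0.0333, -24.2), (0.0356, -24.2), (0.0379, -24.6), (0.0401, -24.6), (0.0423, -24.3), (0.0445, -23.6)]
[0.5177, 0.0372] red [(0.0221, -22.0), (0.0244, -22.5), (0.0267, -23.0)]
```

Side and top views put the red line 1–3.5° short of the white one, under 1.5 mm at the flange edge, and the cup is home. That's good enough, so on to the shield.

```bash
python3 -c "
from h import *
plan([.5127,-.286,.22],-12)"
```

```text
t 13.35 pos [0.5177 0.0437 0.2596] q6 115.0 jaw -118.7 xaxis [-1.3e-03  4.0e-04 -1.0e+00] F [ 0.2 -0.4  0.3] T [-0.02  0.15 -0.  ] open 0.0917
tx,ty,tz [ 0.988  7.293 -3.844] roll [np.float64(-10.665820660064982), np.float64(7.3341793399350195)]
```

```bash
python3 -m crank '[{"fingers":1,"tx":0,"ty":0.9,"tz":-0.45,"roll":-1},{"fingers":1,"tx":0,"ty":1.8,"tz":-0.9,"roll":-2},{"fingers":1,"tx":0,"ty":2.7,"tz":-1.4,"roll":-3},{"fingers":1,"tx":0,"ty":3.6,"tz":-1.85,"roll":-4},{"fingers":1,"tx":0,"ty":4.5,"tz":-2.3,"roll":-5},{"fingers":1,"tx":0,"ty":5.4,"tz":-2.8,"roll":-6},{"fingers":1,"tx":0,"ty":6.3,"tz":-3.3,"roll":-7},{"fingers":1,"tx":0,"ty":7.2,"tz":-3.75,"roll":-8}]' 12
python3 -m crank '[{"fingers":1,"tx":0,"ty":0,"tz":0,"roll":-0.9},{"fingers":1,"tx":0,"ty":0,"tz":0,"roll":-1.8},{"fingers":1,"tx":0,"ty":0,"tz":0,"roll":-2.65},{"fingers":1,"tx":0.3,"ty":0,"tz":0,"roll":-2.65},{"fingers":1,"tx":0.6,"ty":0,"tz":0,"roll":-2.65},{"fingers":1,"tx":0.9,"ty":0,"tz":0,"roll":-2.65},{"fingers":1,"tx":0.9,"ty":0,"tz":0,"roll":-2.65},{"fingers":1,"tx":0.9,"ty":0,"tz":0,"roll":-2.65}]' 12
python3 - <<'E'
from h import *
plan([.5127,-.286,.083],-12)
p,d,c,f=cam("side"); P=np.linalg.inv(np.array(c["pose"]))
h=cv2.cvtColor(p,cv2.COLOR_RGB2HSV); im=p[260:400,240:400].copy(); save(im,"s5.png",4); np.savez("side5.npz",p=p,d=d)
W=cloud(d,c,f); m=(h[...,2]<70)&(np.abs(W[...,0]-.5127)<.035)&(np.abs(W[...,1]+.286)<.04)&(W[...,2]<.1)&(W[...,2]>.06); q=W[m]; print(m.sum(),q.min(0),q.max(0))
E
```

```text
time: 14.35
tool_pos: [0.5132, -0.2842, 0.2596]
tool_rot: [-1.747, 1.57, 2.301]
contact_force: [-0.4, 0.7, -0.7]
opening: 0.092
time: 15.35
tool_pos: [0.5138, -0.2833, 0.224]
tool_rot: [1.623, 1.571, -0.156]
contact_force: [-0.4, -0.2, -0.2]
opening: 0.0916
t 15.35 pos [ 0.5138 -0.2833  0.224 ] q6 -24.4 jaw -11.9 xaxis [ 3.e-04 -0.e+00 -1.e+00] F [-0.4 -0.2 -0.2] T [-0.07  0.03  0.03] open 0.0916
tx,ty,tz [ 3.526 -0.015  0.072] roll [np.float64(0.009073057315239908), np.float64(-17.99092694268476)]
533 [ 0.48591322 -0.31594511  0.06005543] [ 0.53952136 -0.2609964   0.09062457]
```

View pics/s5.png

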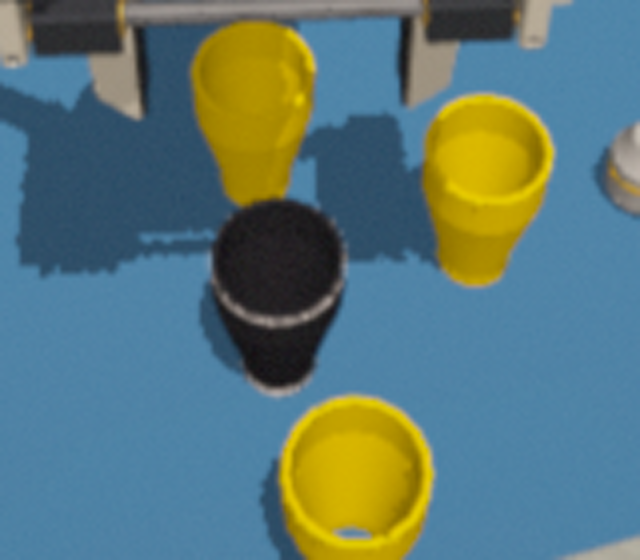

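The side view shows the shield clear between the jaws' lanes, at about (0.513, -0.287), with the yellow funnels off the jaw axis. Descend and grip.

```bash
python3 -m crank '[{"fingers":1,"tx":0.5,"ty":-0.01,"tz":0.09,"roll":0},{"fingers":1,"tx":1.1,"ty":-0.01,"tz":0.09,"roll":0},{"fingers":1,"tx":1.7,"ty":-0.01,"tz":0.09,"roll":0},{"fingers":1,"tx":2.3,"ty":-0.01,"tz":0.09,"roll":0},{"fingers":1,"tx":2.8,"ty":-0.01,"tz":0.09,"roll":0},{"fingers":1,"tx":3.2,"ty":-0.01,"tz":0.09,"roll":0},{"fingers":1,"tx":3.5,"ty":-0.01,"tz":0.09,"roll":0},{"fingers":1,"tx":3.5,"ty":-0.01,"tz":0.09,"roll":0}]' 12
python3 -c "
from h import *
plan([.5127,-.287,.083],-12)"
```

```text
time: 16.4
tool_pos: [0.5123, -0.2865, 0.0833]
tool_rot: [-2.107, 1.57, 2.397]
contact_force: [0.2, 0.0, -0.3]
opening: 0.0922
t 16.4 pos [ 0.5123 -0.2865  0.0833] q6 -24.8 jaw -11.9 xaxis [-9.e-04  9.e-04 -1.e+00] F [ 0.2  0.  -0.3] T [-0.07  0.1   0.02] open 0.0922
tx,ty,tz [0.007 0.012 0.01 ] roll [np.float64(0.010753759331461766), np.float64(-17.98924624066854)]
```

```bash
python3 -m crank '[{"fingers":0.5,"tx":0,"ty":0,"tz":0,"roll":0},{"fingers":0.3,"tx":0,"ty":0,"tz":0,"roll":0},{"fingers":0.1,"tx":0,"ty":0,"tz":0,"roll":0},{"fingers":0,"tx":0,"ty":0,"tz":0,"roll":0},{"fingers":0,"tx":0,"ty":0,"tz":0,"roll":0},{"fingers":0,"tx":0,"ty":0,"tz":0,"roll":0},{"fingers":0,"tx":0,"ty":0,"tz":0,"roll":0},{"fingers":0,"tx":0,"ty":0,"tz":0,"roll":0}]' 12
python3 -m crank '[{"fingers":0,"tx":-0.2,"ty":0,"tz":0,"roll":0},{"fingers":0,"tx":-0.7,"ty":0,"tz":0,"roll":0},{"fingers":0,"tx":-1.3,"ty":0,"tz":0,"roll":0},{"fingers":0,"tx":-2,"ty":0,"tz":0,"roll":0},{"fingers":0,"tx":-2.8,"ty":0,"tz":0,"roll":0},{"fingers":0,"tx":-3.6,"ty":0,"tz":0,"roll":0},{"fingers":0,"tx":-4.3,"ty":0,"tz":0,"roll":0},{"fingers":0,"tx":-4.7,"ty":0,"tz":0,"roll":0}]' 25
python3 -c "
from h import *
plan([.5177,.0382,.270],-12)"
```

```text
time: 17.4
tool_pos: [0.5127, -0.2868, 0.0841]
tool_rot: [1.302, 1.57, -0.476]
contact_force: [0.9, -0.2, 2.5]
opening: 0.0559
time: 18.4
tool_pos: [0.5125, -0.2867, 0.2737]
tool_rot: [1.145, 1.569, -0.634]
contact_force: [0.8, 0.1, -1.6]
opening: 0.0555
t 18.4 pos [ 0.5125 -0.2867  0.2737] q6 -24.8 jaw -11.9 xaxis [ 1.1e-03 -8.0e-04 -1.0e+00] F [ 0.8  0.1 -1.6] T [-0.09  0.07  0.01] open 0.0555
tx,ty,tz [ 0.085 -1.547 -7.975] roll [np.float64(0.011369537489821368), np.float64(-17.98863046251018)]
```

```bash
python3 -m crank '[{"fingers":0,"tx":0,"ty":-0.1,"tz":-0.5,"roll":0},{"fingers":0,"tx":0,"ty":-0.3,"tz":-1.5,"roll":0},{"fingers":0,"tx":0,"ty":-0.55,"tz":-2.8,"roll":0},{"fingers":0,"tx":0,"ty":-0.8,"tz":-4.1,"roll":0},{"fingers":0,"tx":0,"ty":-1.05,"tz":-5.4,"roll":0},{"fingers":0,"tx":0,"ty":-1.3,"tz":-6.7,"roll":0},{"fingers":0,"tx":0,"ty":-1.47,"tz":-7.6,"roll":0},{"fingers":0,"tx":0,"ty":-1.55,"tz":-7.97,"roll":0}]' 25
python3 -m crank '[{"fingers":0,"tx":0,"ty":0,"tz":0,"roll":0},{"fingers":0,"tx":0,"ty":0,"tz":0,"roll":0},{"fingers":0,"tx":0.2,"ty":0,"tz":0,"roll":0},{"fingers":0,"tx":0.4,"ty":0,"tz":0,"roll":0},{"fingers":0,"tx":0.5,"ty":0,"tz":0,"roll":0},{"fingers":0,"tx":0.5,"ty":0,"tz":0,"roll":0},{"fingers":0,"tx":0.5,"ty":0,"tz":0,"roll":0},{"fingers":0,"tx":0.5,"ty":0,"tz":0,"roll":0}]' 25
python3 - <<'E'
from h import *
plan([.5177,.0382,.2328],-12)
p,d,c,f=cam("side"); save(p[130:240,220:340],"s6.png",5); np.savez("side6.npz",p=p,d=d)
E
```

```text
time: 19.4
tool_pos: [0.5162, 0.0408, 0.2711]
tool_rot: [-1.644, 1.569, 2.864]
contact_force: [0.1, -1.1, -1.6]
opening: 0.0555
time: 20.4
tool_pos: [0.5177, 0.0381, 0.2522]
tool_rot: [1.872, 1.57, 0.094]
contact_force: [-0.5, 0.0, -1.5]
opening: 0.0552
t 20.4 pos [0.5177 0.0381 0.2522] q6 7.6 jaw -11.9 xaxis [ 6.e-04  1.e-04 -1.e+00] F [-0.5  0.  -1.5] T [-0.02  0.08 -0.03] open 0.0552
tx,ty,tz [ 0.485 -0.001 -0.003] roll [np.float64(0.011737066553018849), np.float64(-17.988262933446983)]
```

View pics/s6.png

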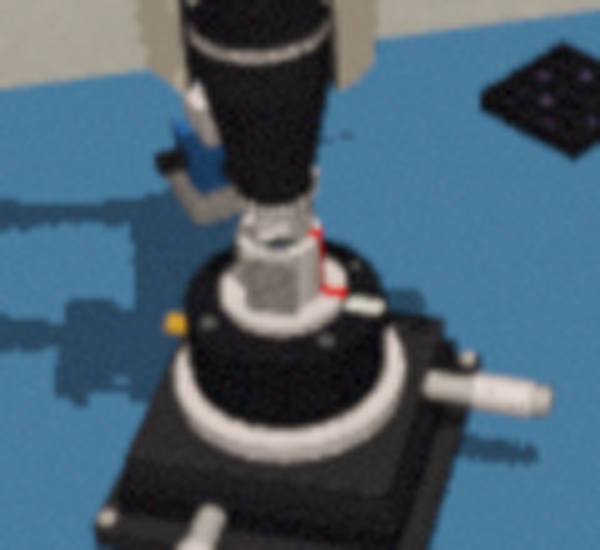

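```bash
python3 - <<'E'
from h import *
from scipy.optimize import least_squares
c=get_calibration("side"); f=200/np.tan(np.radians(c["vertical_fov"])/2); a=np.load("side6.npz"); W=cloud(a["d"],c,f); V=a["p"].max(-1)
def fit(zl,zh,r,dark,R=.06):
    x,y,z=W[...,0],W[...,1],W[...,2]
    m=(z>zl)&(z<zh)&(np.hypot(x-.5177,y-.0382)<R)&((V<75) if dark else True)
    q=W[m][:,:2]; cam=np.array(c["pose"])[:2,3]; s=least_squares(lambda p:np.hypot(*(q-p).T)-r,[.5177,.03],loss="soft_l1",f_scale=.001); print(zl,m.sum(),s.x.round(4),np.sqrt(np.mean(s.fun**2)).round(4))
fit(.080,.105,.045,True)
fit(.236,.252,.028,True,.035)
E
```

```text
0.08 323 [0.5182 0.0381] 0.0009
0.236 347 [0.5176 0.0358] 0.002
```

```bash
python3 - <<'E'
from h import *
from scipy.optimize import least_squares
c=get_calibration("side"); f=200/np.tan(np.radians(c["vertical_fov"])/2); a=np.load("side6.npz"); W=cloud(a["d"],c,f); V=a["p"].max(-1)
x,y,z=W[...,0],W[...,1],W[...,2]
for zl,zh,r,yc,R in ((.08,.105,.045,.03,.06),(.234,.246,.028,.03,.036),(.234,.252,.028,.03,.036),(.125,.146,.018,.035,.03)):
    m=(z>zl)&(z<zh)&(np.hypot(x-.5177,y-.0382)<R)&(y<yc)&((V<80)|(r<.02))&(abs(x-.5177)<.8*r)
    q=W[m][:,:2]; s=least_squares(lambda p:np.hypot(*(q-p).T)-r,[.5177,.03],loss="soft_l1",f_scale=.001); print(zl,m.sum(),s.x.round(4),np.sqrt(np.mean(s.fun**2)).round(4))
E
```

```text
0.08 271 [0.5182 0.0381] 0.001
0.234 116 [0.5179 0.0375] 0.0009
0.234 171 [0.518  0.0375] 0.0009
0.125 97 [0.5164 0.0361] 0.0014
```

The shield hangs within 0.6 mm of the chuck axis and is clear of the rim. Lower it onto the cup.

```bash
python3 -m crank '[{"fingers":0,"tx":0.15,"ty":0,"tz":-0.012,"roll":0},{"fingers":0,"tx":0.3,"ty":0,"tz":-0.012,"roll":0},{"fingers":0,"tx":0.39,"ty":0,"tz":-0.012,"roll":0},{"fingers":0,"tx":0.44,"ty":0,"tz":-0.012,"roll":0},{"fingers":0,"tx":0.47,"ty":0,"tz":-0.012,"roll":0},{"fingers":0,"tx":0.49,"ty":0,"tz":-0.012,"roll":0},{"fingers":0,"tx":0.49,"ty":0,"tz":-0.012,"roll":0},{"fingers":0,"tx":0.49,"ty":0,"tz":-0.012,"roll":0}]' 25
python3 -c "
from h import *
plan([.5177,.0386,.2328],-12)"
```

```text
time: 21.45
tool_pos: [0.5177, 0.0385, 0.2327]
tool_rot: [1.941, 1.57, 0.162]
contact_force: [-0.4, 0.3, 3.5]
opening: 0.0556
t 21.45 pos [0.5177 0.0385 0.2327] q6 7.7 jaw -11.9 xaxis [ 6.e-04  1.e-04 -1.e+00] F [-0.4  0.3  3.5] T [-0.01  0.41 -0.02] open 0.0556
tx,ty,tz [-0.002 -0.001 -0.001] roll [np.float64(0.011551385818427207), np.float64(-17.98844861418157)]
```

```bash
python3 -m crank '[{"fingers":0,"tx":-0.01,"ty":0,"tz":0,"roll":0},{"fingers":0,"tx":-0.01,"ty":0,"tz":0,"roll":0},{"fingers":0,"tx":-0.01,"ty":0,"tz":0,"roll":0},{"fingers":0,"tx":-0.01,"ty":0,"tz":0,"roll":0},{"fingers":0,"tx":-0.01,"ty":0,"tz":0,"roll":0},{"fingers":0,"tx":-0.01,"ty":0,"tz":0,"roll":0},{"fingers":0,"tx":-0.01,"ty":0,"tz":0,"roll":0},{"fingers":0,"tx":-0.01,"ty":0,"tz":0,"roll":0}]' 10
python3 - <<'E'
from h import *
plan([.5177,.0386,.2328],-12)
p,d,c,f=cam("side"); save(p[130:240,220:340],"s7.png",5)
E
```

```text
time: 22.45
tool_pos: [0.5177, 0.0385, 0.2327]
tool_rot: [2.168, 1.571, 0.39]
contact_force: [-0.7, 1.4, 2.5]
opening: 0.0558
t 22.45 pos [0.5177 0.0385 0.2327] q6 7.7 jaw -11.9 xaxis [ 1.e-04  1.e-04 -1.e+00] F [-0.7  1.4  2.5] T [-0.04  0.24  0.03] open 0.0558
tx,ty,tz [-0.002 -0.    -0.003] roll [np.float64(0.011578365686636971), np.float64(-17.98842163431336)]
```

View pics/s7.png

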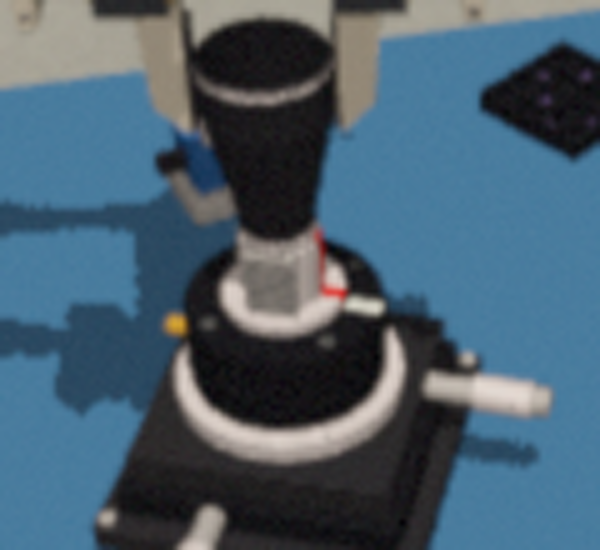

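The shield sits on the rim, upright and centred: foot about (248–310, 235), cup about (240–322). Release in steps.

```bash
python3 -m crank '[{"fingers":0.24,"tx":0,"ty":0,"tz":0,"roll":0},{"fingers":0.28,"tx":0,"ty":0,"tz":0,"roll":0},{"fingers":0.34,"tx":0,"ty":0,"tz":0,"roll":0},{"fingers":0.45,"tx":0,"ty":0,"tz":0,"roll":0},{"fingers":0.6,"tx":0,"ty":0,"tz":0,"roll":0},{"fingers":0.8,"tx":0,"ty":0,"tz":0,"roll":0},{"fingers":0.8,"tx":0,"ty":0,"tz":0,"roll":0},{"fingers":0.8,"tx":0,"ty":0,"tz":0,"roll":0}]' 5
python3 -c "
from h import *
plan([.5177,.0386,.2328],-12)"
python3 -m crank '[{"fingers":0.8,"tx":-0.1,"ty":0,"tz":0,"roll":0},{"fingers":0.8,"tx":-0.3,"ty":0,"tz":0,"roll":0},{"fingers":0.8,"tx":-0.6,"ty":0,"tz":0,"roll":0},{"fingers":0.8,"tx":-1.0,"ty":0,"tz":0,"roll":0},{"fingers":0.8,"tx":-1.4,"ty":0,"tz":0,"roll":0},{"fingers":0.8,"tx":-1.8,"ty":0,"tz":0,"roll":0},{"fingers":0.8,"tx":-2.2,"ty":0,"tz":0,"roll":0},{"fingers":0.8,"tx":-2.5,"ty":0,"tz":0,"roll":0}]' 5
python3 - <<'E'
from h import *
from scipy.optimize import least_squares
plan([.5177,.0386,.2328],-12)
p,d,c,f=cam("side"); save(p[120:240,220:340],"s8.png",5)
W=cloud(d,c,f); V=p.max(-1); x,y,z=W[...,0],W[...,1],W[...,2]
for zl,zh,r,yc,R in ((.08,.105,.045,.03,.06),(.215,.230,.028,.03,.036)):
    m=(z>zl)&(z<zh)&(np.hypot(x-.5177,y-.0382)<R)&(y<yc)&(V<80)&(abs(x-.5177)<.8*r)
    q=W[m][:,:2]; s=least_squares(lambda p:np.hypot(*(q-p).T)-r,[.5177,.03],loss="soft_l1",f_scale=.001); print(zl,m.sum(),s.x.round(4),np.sqrt(np.mean(s.fun**2)).round(4))
m=(np.hypot(x-.5177,y-.0382)<.034)&(V<120); print("top z",np.nanpercentile(z[m],[97,99.5]))
E
```

```text
time: 23.5
tool_pos: [0.5177, 0.0385, 0.2327]
tool_rot: [2.904, 1.571, 1.126]
contact_force: [0.8, 0.0, -0.2]
opening: 0.0829
t 23.5 pos [0.5177 0.0385 0.2327] q6 7.7 jaw -11.9 xaxis [ 0.e+00  1.e-04 -1.e+00] F [ 0.8  0.  -0.2] T [-0.09  0.06  0.  ] open 0.0829
tx,ty,tz [-0.002  0.001 -0.003] roll [np.float64(0.01120246225202095), np.float64(-17.988797537747978)]
time: 24.5
tool_pos: [0.5178, 0.0385, 0.3343]
tool_rot: [1.756, 1.569, -0.022]
contact_force: [0.4, 0.2, -0.2]
opening: 0.083
t 24.5 pos [0.5178 0.0385 0.3343] q6 7.7 jaw -11.9 xaxis [ 0.0016 -0.     -1.    ] F [ 0.4  0.2 -0.2] T [-0.07  0.09 -0.02] open 0.083
tx,ty,tz [ 2.536e+00 -7.000e-03 -1.000e-03] roll [np.float64(0.011609900233946747), np.float64(-17.988390099766054)]
0.08 275 [0.5184 0.0382] 0.0009
0.215 144 [0.5185 0.0378] 0.001
top z [0.49107689 0.49632557]
```

View pics/s8.png

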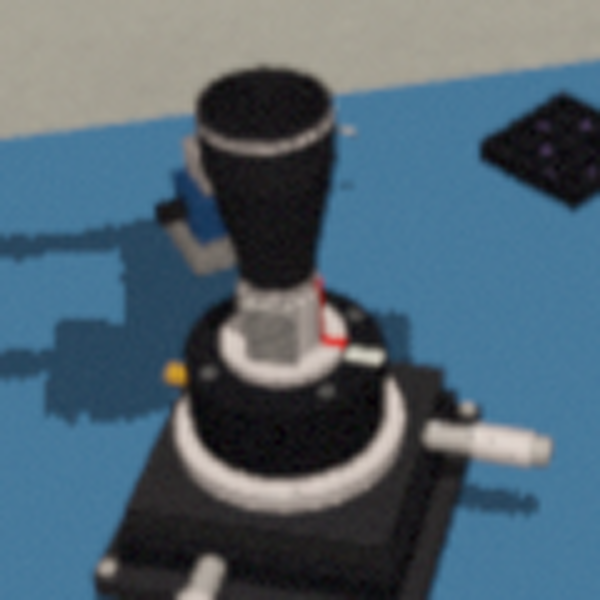

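The shield stands free and upright on the rim, its axis within 0.5 mm of the chuck's, and the gripper is well clear above. Hand in.

```bash
python3 -c "
from cell import hand_in
print(hand_in())"
```

```text
the job is handed in; nothing more can be done
None
```

The cup is home in the chuck and the black light-shield stands upright on its rim. I handed the job in at about 24.6 s of the 72 s allowed; `hand_in` gives no verdict.

- **Cup:** I twisted it to and fro (about 400° in all) under a light push. The highest push I read was 14.8 N, about 1.5 mm of stage sink, but I only read it at the end of each 1 s move.
- **Fully home:** Once seated, the push rose as fast as I moved down, as it would against the rigid stop. The cup's rim then measured 0.149 m above the bench, as expected.
- **Index lines:** These are not exactly aligned, and the two views disagree on how far off they are. The red line stops about 1.3° short of the white line in the side view and about 3.5° short in the top view (up to about 1.6 mm at the flange edge). I left it there instead of regripping.
- **Shield:** I set it down with about 5 N and opened the fingers only once it was standing. In the last picture it stands upright, 0.4 mm off the chuck's axis, with the gripper about 100 mm clear above.
- **Other items:** The arm was never brought close to the positioner, objective or chip tray. I did not re-measure their positions at the end.

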